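# Hold the hidden bolt head while the nut runner tightens

### The arm

A 6-joint arm with a two-finger parallel gripper is mounted at the origin on the work surface. World frame = base frame: x ahead of the robot, y to its left, z up, the work surface at z = 0. Lengths are in mm, angles in degrees, forces in N, time in s.
With the tool pointing down it reaches from about 300 to 875 mm from the base axis. Payload 6.4 kg.
Tool frame: the origin (TCP) lies at the very end of the fingers, on their centre line; the grasp point (between the pads) lies 19 mm behind it; z points along the fingers, y is the direction in which the jaws open and shut (so a half turn about z gives the same grasp; the last joint's range is limited). The gripper opens to 88 mm and grips with 3 to 60 N. Pads are 18 mm wide; open, the fingers measure 123 mm over their backs; the gripper's body (75 mm by 187 mm) begins 45 mm behind the grasp point.
Start: joints at [65.3, 10.359, 92.074, -0, 77.567, -11.82], TCP at [128.161, 560.55, 238.714] pointing down, gripper open.
Joint ranges: [-171.53, 171.53], [-51.25, 118.39], [17.06, 147.69], [-65.23, 245.23], [0, 150.52], [-178.68, 178.68]. Speed limits (degrees/s): [147.25, 147.25, 172.46, 180, 180, 180].

### API

Orientations are given as a 3x3 rotation matrix whose columns are the frame's x, y, z axes.
In Python, from station import sense, grab_frame, sign_off, search_frame, cut_out gives the robot as it stands.
- The arm moves only by the tool arm_command, never from a script. Its argument "plan" is a list of rows, each a list of 3 entries, a list of its own where there are three numbers: the finger opening in mm, from 0 to 88.1, then the shift along the tool's x, y, z in units of 30 mm (1.0 is 30 mm), then the turn about the tool's z in rad. A call has exactly 8 rows; each row shifts and turns the pose as measured when the row begins, along the tool's axes as they then stand; what a row does not reach is not made up. A row lasts 1/12 s, in which the tool goes at most 41.7 mm and 7.16 degrees, less where a joint would pass 70% of its speed; a pose out of reach is approached as far as the arm can. A call is refused whole if a number of a shift passes 1 or a number of a turn 0.125, either way. A call with a gripper value outside its range is refused whole. The fingers move at their own pace and stop on an object; "newtons" is the grip in N (left out, the last holds). Time passes only in rows, so rows that do not move let the fingers close, or fill a call up. It gives the time, the measured TCP pose, the force and the opening at its end, in the units of the state.
- sense(): the state, without advancing time (a new reading comes with each control period).
- grab_frame(name): name is "scene" or "top" or "wrist"; returns a dict with "img" (384x512x3 uint8, red, green, blue), "z_map" (384x512 float32, mm along the optical axis (not along the pixel's ray), 0 where there is no reading), "vfov" (degrees; the focal length in pixels is half the picture's height over the tangent of half this angle, whatever the lens; pixels are square), "cx", "cy" (the principal point, pixels), "view" (4x4, takes a point from world to camera coordinates); the wrist camera has in their place "tool_from_camera" (4x4, takes a point from camera to tool coordinates, whose origin is the TCP and whose axes are the flange's). Camera axes: x right, y up, looking along -z (the intrinsics and any distortion apply to the point x, -y, -z); pixel columns grow to the right and rows downward; lengths in mm; the calibration is good to about 2 mm. A picture is of the moment at which its call begins: read the wrist's pose just before it.
- sign_off(): hands the job in, once; it reports no verdict.
Trained networks look in a picture, given as the dict that the camera call returned (one of the last four; its "shot" number tells which), for a name from the list of things; names that differ only in an ending like _2 or _b are one class to them, and where a whole thing is asked for, a point or a joint stands for the part that bears it (a point fixed in the world has none). Each returns a list of dicts, best first, with "p" (0 to 1); they miss things now and then, are a little off and sometimes report something else, mostly with a low value. They report only what shows in the picture. A call takes as long as a camera call.
- search_frame(picture, name): "xyz" ([x, y, z] in mm, in world coordinates, good to about 4 mm: the middle of the surface that is visible of it).
- cut_out(picture, name): "pixels" (384x512 bool, what is visible of it).
The state is a dict: "time_s": time; "joint_positions": joint angles; "joint_velocities": joint speeds; "effort": joint torques, N m; "position": TCP position; "tool_rot": TCP orientation; "wrist_force": force on the tool from outside, world axes, zero at the start; "moment": the same for the moment, N m; "finger_gap": finger opening in mm.
Only numpy, scipy, OpenCV 4.12 (cv2) and the standard library are available. Lean on these libraries where they do the work, as an engineer would, in place of code of your own. Each camera call takes 0.05 s, during which the arm holds its last target.

### The job

On the electronics bench a nut runner is slowly turning a nut on the front of an upright bracket, but the bolt just spins round with it. Reach down into the narrow gap behind the bracket, grip the hexagonal bolt head between the fingers and hold it from turning until the nut has run up tight and the runner has stalled. Finish while still gripping the head firmly so that it cannot turn, and leave the multimeter, breadboard and vial where they are.

Things in the scene. Friction and masses are not known exactly. Their poses are not given: they have to be found in the camera images.
- bolt_head (a point): Centre of the dark hexagonal bolt head: 22 mm across flats, 25 over corners, 14 thick along the bolt, 75 mm above the table. Axes are those of the fixed fixture, not spinning: x level along the bolt, from bracket to rear flange; z up. It sits mid-way in a 50 mm wide gap, open above and at both sides, floor 64 mm below. A 29 mm washer and 20 mm sleeve fill x -7 to -25 mm and turn with it.
- bracket_top (a point): Middle of the top edge of the fixed aluminium bracket (6 mm thick, 100 mm wide along y), 33 mm above the bolt head's centre; its gap face is at x = -25 mm from that centre. On its other side, nearer the robot, lies the blue runner: 57 mm diameter, on the bolt's axis, reaching to x = -190 mm, top 104 mm above the table. Axes as at the bolt head.
- flange_top (a point): Middle of the top edge of the fixed rear flange (6 mm thick, 100 mm wide along y), 15 mm above the bolt head's centre; its gap face is at x = +26 mm from that centre. Axes as at the bolt head. The whole fixture is yawed up to 0.6 rad either way.
- bolt_hex: The turning bolt head itself with its washer and sleeve: same origin as the bolt head point, x along the bolt's axis, turning with the bolt; a yellow paint mark lies on one flat. A grip of 30 N or more across it, from above, holds it against the runner; the closing fingers turn it flat by themselves.
- spindle (a joint): Angle of the runner's steel socket with the nut (rad), marked by a red stripe. It grows at about 0.4 rad/s while the bolt spins along, about 0.27 rad/s while the bolt is held, and stops (stalls, pulling with 0.08 N m) when the bolt is held and the nut is tight. It never gets tight unless the bolt is held.
- thread (a joint): How far the nut has been run on along the bolt's thread (rad of turn between nut and bolt). Starts between 0 and 0.5, stays put while the bolt spins along, grows at about 0.27 rad/s while the bolt is held, and is tight against its stop at 2.4; the whole run takes 6 to 10 s of holding.
- multimeter: Blue and black multimeter lying flat, 160 x 82 x 40 mm, loose, beside the fixture; origin at the centre of its underside. To be left alone.
- breadboard: White breadboard with small parts, 165 x 55 x 16 mm, loose, beside the fixture; origin at the centre of its underside. To be left alone.
- vial: Amber vial with black cap, 32 mm diameter, 65 mm high, standing loose beyond the rear flange; origin at the centre of its underside. To be left alone.

How it is judged (in metres and radians):
On the way, in this order (a step that is already met when the one before it is completed fails the run):
1. the bolt head is gripped between the fingers in the gap, before the nut is tight (contact force between the fingers and bolt_hex above 4 N and distance between the grasp point and bolt_head below 0.02 m and value of joint thread below 1.5 rad), for 0.3 s.
2. the nut has run up tight with the bolt head still gripped (contact force between the fingers and bolt_hex above 4 N and distance between the grasp point and bolt_head below 0.02 m and value of joint thread above 2.2 rad), for 0.2 s.
At the end, for the whole second after the job is handed in: The fingers hold the bolt head (contact force over 4 N, grasp point within 20 mm of the head's centre), the nut is run on to at least 2.2 of 2.4 rad, and the runner is stalled (under 0.06 rad/s) (all of step 2 and velocity of joint spindle between -0.06 and 0.06 rad/s); the arm keeps its last pose, push and grip.
It fails at once if a bystander (multimeter) is moved more than 20 mm (distance of multimeter from where it was at the start of the episode above 0.02 m).
It fails at once if a bystander (breadboard) is moved more than 20 mm (distance of breadboard from where it was at the start of the episode above 0.02 m).
It fails at once if a bystander (vial) is moved more than 20 mm (distance of vial from where it was at the start of the episode above 0.02 m).
It also fails if it takes over 43 s, if anything falls off the work surface, if the arm or the gripper's body presses on something with over 40 N, if the wrist force passes 120 N, or if a joint passes its speed limit or range.

## Working session

There is one attempt and no reset: what is moved stays moved. The work goes in short steps, Python scripts to look and compute and a tool call to move; the robot and the scene stay as the last step left them, time stands still between calls to the robot, and variables do not carry over. Pictures are saved under pics/ and viewed, and the job is handed in when it is done.

Besides the shell and the picture viewer there is one more tool, called after ">>>" by a JSON object that holds its "fn" and its "kwargs". arm_command: Moves the arm, as the interface text tells. Its arguments: {"type":"object","properties":{"plan":{"type":"array","items":{"type":"array"}},"newtons":{"type":"number"}},"required":["plan"]}

```bash
ls; mkdir -p pics; cat > h.py <<'E'
import numpy as np, cv2
from station import *
def pts(f):
    h=384; fl=h/2/np.tan(np.radians(f["vfov"])/2)
    v,u=np.mgrid[0:384,0:512]; z=f["z_map"]
    X=(u-f["cx"])/fl*z; Y=-(v-f["cy"])/fl*z
    P=np.stack([X,Y,-z,np.ones_like(z)],-1)
    M=np.linalg.inv(np.array(f["view"]))
    return (P@M.T)[...,:3]
E
python3 - <<'E'
from h import *
s=sense(); print(s["time_s"],s["position"],s["tool_rot"],s["finger_gap"])
for n in ["top","scene"]:
    f=grab_frame(n); print([k for k in f], f["vfov"],f["cx"],f["cy"])
    cv2.imwrite(f"pics/{n}0.png",f["img"][...,::-1])
    for t in ["bolt_head","bracket_top","flange_top","bolt_hex","multimeter","breadboard","vial"]:
        r=search_frame(f,t); print(n,t,[(np.round(q["xyz"]),round(q["p"],2)) for q in r[:2]])
print(sense()["time_s"])
E
```

```text
pics
0.0 [127.91687417 560.06183874 237.83468652] [[-9.74844768e-01  2.22883752e-01 -7.15634563e-04]
 [ 2.22884625e-01  9.74843587e-01 -1.55692687e-03]
 [ 3.50618063e-04 -1.67726595e-03 -9.99998532e-01]] 88.27121123105019
['img', 'z_map', 'vfov', 'cx', 'cy', 'view', 'shot'] 52.977989427353826 254.63699468838428 190.79066157044068
top bolt_head [(array([427., 200.,   9.]), 0.71)]
top bracket_top [(array([426., 197.,  12.]), 0.66), (array([458., -12.,  32.]), 0.25)]
top flange_top [(array([422., 203.,  10.]), 0.83)]
top bolt_hex []
top multimeter [(array([462., -12.,  33.]), 0.95)]
top breadboard [(array([600., 317.,   9.]), 0.83), (array([426., 199.,   8.]), 0.68)]
top vial [(array([613., 176.,  64.]), 0.61)]
['img', 'z_map', 'vfov', 'cx', 'cy', 'view', 'shot'] 42.489072021055854 250.89533718529003 191.20491159328873
scene bolt_head []
scene bracket_top [(array([501., 170.,  68.]), 0.6)]
scene flange_top [(array([498., 176.,  70.]), 0.73)]
scene bolt_hex []
scene multimeter [(array([483., -27.,  36.]), 0.71)]
scene breadboard [(array([610., 308.,   6.]), 0.8)]
scene vial []
0.8
```

View pics/top0.png

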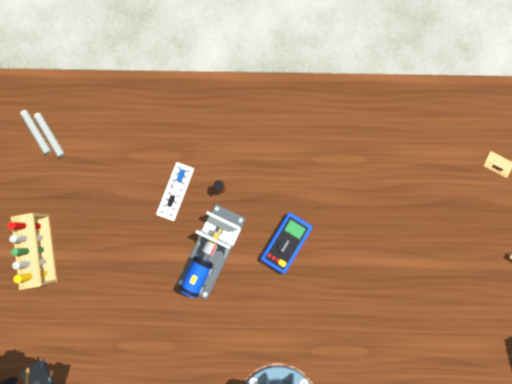

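View pics/scene0.png

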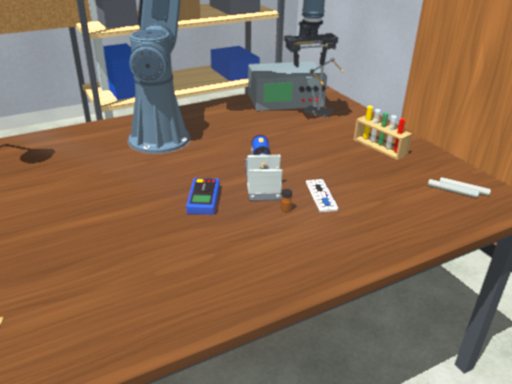

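```bash
python3 - <<'E'
from h import *
f=grab_frame("top"); np.savez("top1.npz",img=f["img"],P=pts(f))
P=pts(f)
R=(slice(190,310),slice(165,260))
big=cv2.resize(f["img"][R],None,fx=5,fy=5,interpolation=cv2.INTER_NEAREST)
cv2.imwrite("pics/top1c.png",big[...,::-1])
z=P[...,2]
np.set_printoptions(linewidth=250)
print(np.round(z[200:300:3,174:250:3]).astype(int))
for lo,hi in [(100,120),(82,97)]:
    m=(z>lo)&(z<hi); m[:190]=0;m[310:]=0;m[:,:165]=0;m[:,260:]=0
    print(lo,m.sum(),P[m].mean(0),cv2.minAreaRect(P[m][:,:2].astype(np.float32)))
E
```

```text
[[   8    9    9    1   -2    2    0   -2    3   -1    0    2    1   -3    1   -2    2    1    4    0   -2   -1    2    2   -2    0]
 [  12   10    6   -2   -3   -1    3   -1    2   -2   -4    2   -2   -2   -2   -1   -1    0    0    0   -3    2    0    1   -3    1]
 [   7    6   -2   -3    1   -2    1   -1   -1    2   -3    0    3    3    6   10    1    3    3    0    2   -1    0    0    1   -2]
 [  10   12    2    2    1   -4    2    3    2    0    2   -2   -2   13   10    6    8   10   -2   -4    0   -2   -2    1    2    1]
 [  12    3    2    2    2    2    2    4    0   -3   -2   89   32   12   10   10    9    5    7   11   -4    1   -1    0    1    1]
 [  12    0    0   -3    3    1   -2   -2    1    1    0   -5   13   91   43    7    9   10   12    4    8    8   11    0   -2   -1]
 [   9    2    4   -1   -1    0    0    0 1139    2    4    1    9   10   12   92   62    5    8    8    9   10   14    8   -2   -3]
 [   0    0   -2    2    1    1    0    0   -1    0    3    8    8   14   11   14   14   90   73    7    6    8   10   10    0    2]
 [  -4   -2    4    0    0    1   -1
[... 3022 characters left out ...]

 [   2    3   -1   -2  103  104   98   94   85    8    9   11    1    4    0    2    2    1    2   -2    3    0    1    0    1    3]
 [   0   -1    3    2   -4    0   99   89   -3    7    6   10    4    2    2   -1   -4    3   -4   -3    0   -1   -1    0   -2   -1]
 [  -4    1    4    0   -3   -2    0    0    3    0    1    0    2    1    0    1   -2   -1   -2    3   -3    0   -1   -1    4   -2]]
100 380 [388.64917001 220.37640798 103.5705402 ] ((392.62896728515625, 218.26190185546875), (99.0787353515625, 163.5667266845703), 65.82227325439453)
82 638 [420.2221925  204.52941301  89.69319059] ((417.78131103515625, 206.7677459716797), (99.30485534667969, 222.15924072265625), 65.82681274414062)
```

View pics/top1c.png

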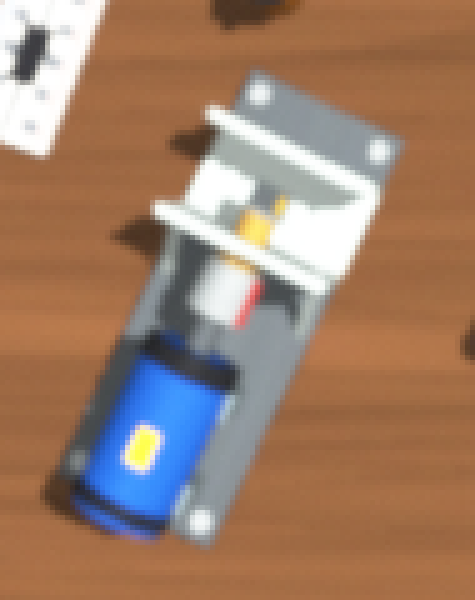

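```bash
python3 - <<'E'
import numpy as np
d=np.load("top1.npz");P=d["P"][190:310,165:260].reshape(-1,3)
for yaw in [-24.2]:
    a=np.radians(yaw); ex=np.array([np.cos(a),np.sin(a)]); ey=np.array([-ex[1],ex[0]])
    x=P[:,:2]@ex; y=P[:,:2]@ey; z=P[:,2]
    m=(z>76)&(z<115)
    h,e=np.histogram(x[m],bins=np.arange(200,400,4))
    for lo in range(220,390,4):
        q=m&(x>=lo)&(x<lo+4)
        if q.sum(): print(lo,q.sum(),y[q].min().round(),y[q].max().round(),np.median(y[q]).round(),np.median(z[q]).round())
    # fits
    for n,k in dict(br=(z>98)&(z<116),fl=(z>84)&(z<97)).items():
        for it in range(1):
            lo,hi=((295,320) if n=="br" else (340,375))
            q=k&(x>lo)&(x<hi)
            p=np.polyfit(y[q],x[q],1); r=np.degrees(np.arctan(p[0]))
            print(n,q.sum(),x[q].mean(),x[q].min(),x[q].max(),y[q].min(),y[q].max(),"slope deg",r)
    mid=None
E
```

```text
220 29 336.0 383.0 357.0 99.0
224 30 334.0 387.0 359.0 99.0
228 31 334.0 387.0 360.0 98.0
232 30 334.0 383.0 356.0 99.0
236 31 334.0 387.0 359.0 99.0
240 30 334.0 385.0 359.0 98.0
244 30 335.0 386.0 358.0 98.0
248 28 334.0 386.0 358.0 97.0
252 31 334.0 386.0 360.0 99.0
256 30 335.0 383.0 358.0 97.0
260 30 334.0 386.0 358.0 99.0
264 30 334.0 386.0 360.0 98.0
268 29 335.0 383.0 356.0 100.0
272 31 333.0 385.0 356.0 100.0
276 29 333.0 387.0 359.0 100.0
280 32 332.0 387.0 358.0 101.0
284 37 333.0 386.0 361.0 89.0
288 10 352.0 366.0 359.0 83.0
292 9 352.0 366.0 359.0 80.0
296 7 353.0 365.0 358.0 83.0
300 11 352.0 368.0 360.0 81.0
304 11 347.0 374.0 358.0 89.0
308 18 345.0 376.0 360.0 90.0
312 19 343.0 376.0 359.0 88.0
316 17 344.0 374.0 358.0 90.0
320 18 345.0 376.0 359.0 90.0
324 18 343.0 376.0 358.0 90.0
328 19 344.0 374.0 358.0 88.0
332 19 345.0 376.0 359.0 89.0
336 12 349.0 369.0 360.0 84.0
340 9 350.0 368.0 358.0 86.0
344 49 311.0 408.0 358.0 108.0
348 70 310.0 410.0 360.0 105.0
352 11 350.0 368.0 359.0 84.0
356 11 350.0 370.0 358.0 84.0
360 11 351.0 369.0 359.0 84.0
364 12 347.0 371.0 359.0 86.0
368 13 349.0 369.0 358.0 85.0
372 11 349.0 369.0 359.0 84.0
376 14 349.0 370.0 359.0 85.0
380 8 348.0 369.0 358.0 84.0Traceback (most recent call last):
  File "<stdin>", line 16, in <module>
    raise TypeError("expected non-empty vector for x")
TypeError: expected non-empty vector for x
```

```bash
python3 - <<'E'
import numpy as np
d=np.load("top1.npz");P=d["P"][190:310,165:260].reshape(-1,3)
a=np.radians(-24.2); ex=np.array([np.cos(a),np.sin(a)]); ey=np.array([-ex[1],ex[0]])
x=P[:,:2]@ex; y=P[:,:2]@ey; z=P[:,2]
for n,(lo,hi,zl,zh) in dict(br=(342,354,100,116),fl=(390,416,84,98)).items():
    q=(x>lo)&(x<hi)&(z>zl)&(z<zh)
    p=np.polyfit(y[q],x[q],1)
    print(n,q.sum(),x[q].mean(),np.percentile(x[q],[5,95]),y[q].min(),y[q].max(),"slope",np.degrees(np.arctan(p[0])))
q=(x>370)&(x<384)&(z>76)&(z<100);print(y[q].min(),y[q].max(),z[q].max())
for hx in (376,377,378):print(hx,hx*ex+359*ey)
M=np.array([ex,ey])
print("mm",M@[462,-12],"bb",M@[600,317],"vial",M@[613,176])
E
```

```text
br 92 347.7430293575746 [344.75530458 350.37658007] 310.5198328635919 409.5995247693009 slope 0.009943927960912894
fl 83 404.54106077276055 [401.77377338 407.26351407] 310.25409872268756 409.55794335365835 slope 0.15262880059183315
348.04667677689855 369.6730245252537 89.87713037529397
376 [490.11953283 173.32006098]
377 [491.03165295 172.91013795]
378 [491.94377306 172.50021491]
mm [426.31857008 178.43900024] bb [417.32646798 535.09589713] vial [486.98317726 411.81596019]
```

>>> {"fn": "arm_command", "kwargs": {"plan": [[88,[-0.9,-0.45,0],0.1],[88,[-1,-0.45,0],0.098],[88,[-1,-0.42,0],0],[88,[-1,-0.42,0],0],[88,[-1,-0.42,0],0],[88,[-1,-0.42,0],0],[88,[-1,-0.42,0],0],[88,[-1,-0.42,0],0]], "newtons": 50}}

```text
time_s: 1.52
position: [310.1, 372.4, 238.8]
tool_rot: [[-0.913, 0.409, 0.001], [0.409, 0.913, 0.004], [0.001, 0.004, -1.0]]
wrist_force: [0.0, 0.1, 0.7]
finger_gap: 88.0
```

```bash
cat > d.py <<'E'
from station import sense
import numpy as np,sys
s=sense();T=np.array([float(v) for v in sys.argv[1:4]]);R=np.array(s["tool_rot"]);p=np.array(s["position"])
a=np.radians(-24.2);ey=np.array([-np.sin(a),np.cos(a),0]);e=R.T@ey
if e[1]<0:e=-e
print(s["time_s"],p.round(1),"shift/30:",(R.T@(T-p)/30).round(3),"turn",np.arctan2(-e[0],e[1]).round(4),"tilt",R[:,2].round(3),"F",np.round(s["wrist_force"],1),"gap",s["finger_gap"])
E
python3 d.py 494.7 172.2 190
```

```text
1.5167 [310.1 372.4 238.8] shift/30: [-8.347 -3.579  1.605] turn 0.001 tilt [ 0.001  0.004 -1.   ] F [0.  0.1 0.7] gap 87.96881908932293
```

>>> {"fn": "arm_command", "kwargs": {"plan": [[88,[-1,-0.43,0],0],[88,[-1,-0.43,0.1],0],[88,[-1,-0.43,0.2],0],[88,[-1,-0.43,0.2],0],[88,[-1,-0.43,0.2],0],[88,[-1,-0.43,0.2],0],[88,[-1,-0.43,0.2],0],[88,[-1,-0.43,0.2],0]]}}

```text
time_s: 2.18
position: [495.9, 169.8, 202.0]
tool_rot: [[-0.913, 0.409, 0.009], [0.409, 0.913, 0.007], [-0.005, 0.01, -1.0]]
wrist_force: [-0.2, 0.5, 0.2]
finger_gap: 88.1
```

```bash
python3 d.py 494.7 172.2 190
```

```text
2.1833 [495.9 169.8 202. ] shift/30: [0.073 0.051 0.4  ] turn 0.0011 tilt [ 0.009  0.007 -1.   ] F [-0.2  0.5  0.2] gap 88.10359010683099
```

Now a wrist look to refine, after a settling move.

>>> {"fn": "arm_command", "kwargs": {"plan": [[88,[0.07,0.05,0.2],0],[88,[0,0,0.2],0],[88,[0,0,0],0],[88,[0,0,0],0],[88,[0,0,0],0],[88,[0,0,0],0],[88,[0,0,0],0],[88,[0,0,0],0]]}}

```text
time_s: 2.85
position: [496.0, 170.5, 189.1]
tool_rot: [[-0.911, 0.411, 0.01], [0.411, 0.911, 0.006], [-0.006, 0.01, -1.0]]
wrist_force: [0.1, 0.4, 0.4]
finger_gap: 88.2
```

```bash
python3 d.py 494.7 172.2 190; python3 - <<'E'
from h import *
s=sense(); f=grab_frame("wrist"); 
cv2.imwrite("pics/w1.png",f["img"][...,::-1])
f["view"]=np.linalg.inv(np.array(f["tool_from_camera"]))
T=pts(f); R=np.array(s["tool_rot"]); P=T@R.T+np.array(s["position"])
np.savez("w1.npz",img=f["img"],P=P,T=T); np.set_printoptions(linewidth=250,suppress=True)
print(np.array(f["tool_from_camera"]).round(2))
a=np.radians(-24.2); ex=np.array([np.cos(a),np.sin(a)]); ey=np.array([-ex[1],ex[0]])
Q=P[f["z_map"]>0]; x=Q[:,:2]@ex-375.6; y=Q[:,:2]@ey-359.8; z=Q[:,2]
for lo in range(-60,40,2):
    q=(x>=lo)&(x<lo+2)&(z>70)&(z<118)&(abs(y)<60)
    if q.sum()>3: print(lo,q.sum(),y[q].min().round(),y[q].max().round(),np.median(y[q]).round(1),np.percentile(z[q],[5,50,95]).round())
E
```

```text
2.85 [496.  170.5 189.1] shift/30: [ 0.062  0.036 -0.03 ] turn -0.0015 tilt [ 0.01   0.006 -1.   ] F [0.1 0.4 0.4] gap 88.2355250152151
[[  -0.      0.95    0.3    77.6 ]
 [   1.      0.     -0.      0.32]
 [  -0.      0.3    -0.95 -146.32]
 [   0.      0.      0.      1.  ]]
-60 138 -18.0 16.0 -0.7 [79. 90. 92.]
-58 134 -18.0 17.0 -1.1 [79. 90. 92.]
-56 132 -18.0 16.0 -0.7 [80. 90. 92.]
-54 133 -18.0 16.0 -1.4 [79. 90. 92.]
-52 129 -18.0 16.0 -1.4 [79. 90. 92.]
-50 126 -18.0 16.0 -0.7 [80. 90. 92.]
-48 128 -18.0 16.0 -1.1 [79. 89. 93.]
-46 125 -18.0 16.0 -1.5 [79. 90. 93.]
-44 123 -19.0 16.0 -0.0 [81. 90. 92.]
-42 71 -16.0 16.0 -0.1 [81. 90. 92.]
-40 78 -12.0 12.0 -0.8 [78. 85. 88.]
-38 86 -12.0 12.0 -0.4 [78. 85. 88.]
-36 90 -12.0 12.0 -0.0 [78. 85. 87.]
-34 63 -43.0 12.0 -0.8 [77. 85. 88.]
-32 1412 -50.0 50.0 -0.9 [ 73.  96. 109.]
-30 416 -50.0 49.0 -2.0 [107. 108. 109.]
-28 385 -50.0 49.0 1.1 [107. 108. 109.]
-26 95 -50.0 49.0 13.7 [107. 108. 109.]
-22 19 -8.0 7.0 -0.1 [83. 84. 85.]
-20 62 -9.0 9.0 -0.5 [79. 84. 86.]
-18 59 -9.0 9.0 -0.1 [80. 84. 86.]
-16 67 -9.0 9.0 -0.1 [79. 84. 86.]
-14 59 -9.0 9.0 -0.1 [79. 83. 85.]
-12 66 -10.0 9.0 -0.1 [79. 84. 85.]
-10 170 -14.0 14.0 -0.1 [72. 85. 90.]
-8 45 -13.0 13.0 -0.9 [81. 86. 90.]
-6 66 -11.0 10.0 -0.5 [81. 85. 87.]
-4 70 -11.0 10.0 -0.1 [81. 85. 87.]
-2 71 -11.0 10.0 -0.9 [82. 84. 87.]
0 65 -11.0 10.0 -0.2 [82. 85. 88.]
2 72 -11.0 10.0 -0.2 [82. 85. 88.]
4 68 -11.0 10.0 -0.6 [82. 85. 88.]
6 12 -11.0 10.0 -2.9 [81. 84. 86.]
24 1119 -50.0 49.0 -1.8 [71. 81. 90.]
26 326 -50.0 49.0 2.9 [87. 90. 91.]
28 293 -50.0 49.0 -2.7 [89. 90. 91.]
30 173 -49.0 49.0 9.3 [89. 90. 91.]
```

View pics/w1.png

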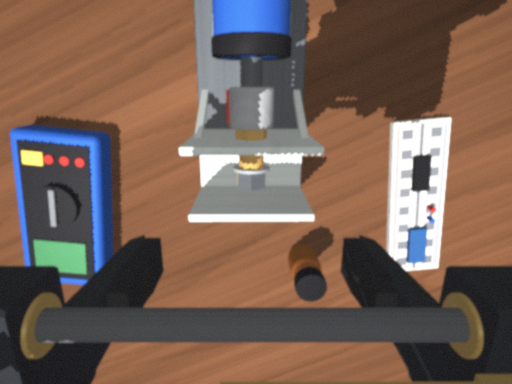

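```bash
python3 d.py 493.6 172.2 130
```

```text
2.9 [496.  170.5 189.1] shift/30: [1.080e-01 1.000e-03 1.971e+00] turn -0.0016 tilt [ 0.01   0.007 -1.   ] F [-0.1 -0.3  0.1] gap 87.8902969687643
```

>>> {"fn": "arm_command", "kwargs": {"plan": [[88,[0.1,0,0.4],0],[88,[0.02,0,0.5],0],[88,[0,0,0.5],0],[88,[0,0,0.4],0],[88,[0,0,0],0],[88,[0,0,0],0],[88,[0,0,0],0],[88,[0,0,0],0]]}}

```text
time_s: 3.57
position: [494.8, 174.6, 137.5]
tool_rot: [[-0.913, 0.408, 0.017], [0.408, 0.913, 0.007], [-0.012, 0.014, -1.0]]
wrist_force: [-0.1, -0.5, -0.2]
finger_gap: 87.6
```

```bash
python3 d.py 493.6 172.2 56
```

```text
3.5667 [494.8 174.6 137.5] shift/30: [ 0.037 -0.127  2.713] turn 0.002 tilt [ 0.017  0.007 -1.   ] F [-0.1 -0.5 -0.2] gap 87.62095779632224
```

>>> {"fn": "arm_command", "kwargs": {"plan": [[88,[0.02,-0.08,0.4],0],[88,[0.01,-0.03,0.5],0],[88,[0,0,0.5],0],[88,[0,0,0.5],0],[88,[0,0,0.2],0],[88,[0,0,0],0],[88,[0,0,0],0],[88,[0,0,0],0]]}}

```text
time_s: 4.23
position: [500.3, 173.3, 80.8]
tool_rot: [[-0.913, 0.407, 0.031], [0.408, 0.913, 0.009], [-0.025, 0.021, -0.999]]
wrist_force: [-0.8, 0.9, -0.7]
finger_gap: 88.2
```

```bash
python3 d.py 493.6 172.2 56
```

```text
4.2333 [500.3 173.3  80.8] shift/30: [ 0.209 -0.14   0.818] turn 0.0023 tilt [ 0.031  0.009 -0.999] F [-0.8  0.9 -0.7] gap 88.17602477642336
```

>>> {"fn": "arm_command", "kwargs": {"plan": [[88,[0.15,-0.1,0],0],[88,[0.1,-0.05,0.1],0],[88,[0.05,0,0.3],0],[88,[0.03,0,0.3],0],[88,[0.0,0,0.1],0],[88,[0,0,0],0],[88,[0,0,0],0],[88,[0,0,0],0]]}}

```text
time_s: 4.9
position: [490.5, 173.8, 56.4]
tool_rot: [[-0.913, 0.407, 0.035], [0.407, 0.913, 0.009], [-0.029, 0.023, -0.999]]
wrist_force: [-0.2, 0.8, 1.4]
finger_gap: 88.1
```

```bash
python3 d.py 493.6 172.2 56
```

```text
4.9 [490.5 173.8  56.4] shift/30: [-0.116 -0.005  0.017] turn 0.0026 tilt [ 0.035  0.009 -0.999] F [-0.2  0.8  1.4] gap 88.1185199326811
```

>>> {"fn": "arm_command", "kwargs": {"plan": [[60,[-0.13,0,0],0],[50,[0,0,0],0],[45,[0,0,0],0],[45,[0,0,0],0],[45,[0,0,0],0],[45,[0,0,0],0],[45,[0,0,0],0],[45,[0,0,0],0]]}}

```text
time_s: 5.57
position: [495.5, 171.9, 57.4]
tool_rot: [[-0.913, 0.407, 0.037], [0.408, 0.913, 0.01], [-0.03, 0.024, -0.999]]
wrist_force: [0.3, -0.2, 0.7]
finger_gap: 44.7
```

```bash
python3 d.py 493.6 172.2 56;  python3 - <<'E'
from h import *
s=sense(); f=grab_frame("wrist"); 
cv2.imwrite("pics/w2.png",f["img"][...,::-1])
E
```

```text
5.5667 [495.5 171.9  57.4] shift/30: [ 0.064 -0.019  0.043] turn 0.0023 tilt [ 0.037  0.01  -0.999] F [ 0.3 -0.2  0.7] gap 44.7360709321418
```

View pics/w2.png

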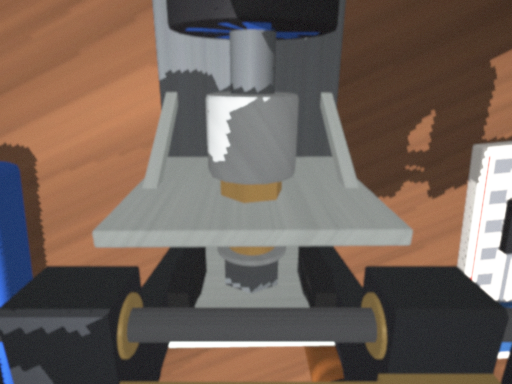

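>>> {"fn": "arm_command", "kwargs": {"plan": [[0,[0,0,0],0],[0,[0,0,0],0],[0,[0,0,0],0],[0,[0,0,0],0],[0,[0,0,0],0],[0,[0,0,0],0],[0,[0,0,0],0],[0,[0,0,0],0]], "newtons": 50}}

```text
time_s: 6.28
position: [495.5, 172.0, 57.4]
tool_rot: [[-0.913, 0.407, 0.037], [0.408, 0.913, 0.01], [-0.03, 0.024, -0.999]]
wrist_force: [-0.1, -0.6, 1.6]
finger_gap: 20.9
```

```bash
python3 d.py 493.6 172.2 56;  python3 - <<'E'
from h import *
f=grab_frame("wrist"); 
cv2.imwrite("pics/w3.png",f["img"][...,::-1])
E
```

```text
6.2833 [495.5 172.   57.4] shift/30: [ 0.061 -0.02   0.045] turn 0.0024 tilt [ 0.037  0.01  -0.999] F [-0.1 -0.6  1.6] gap 20.948134459831
```

View pics/w3.png

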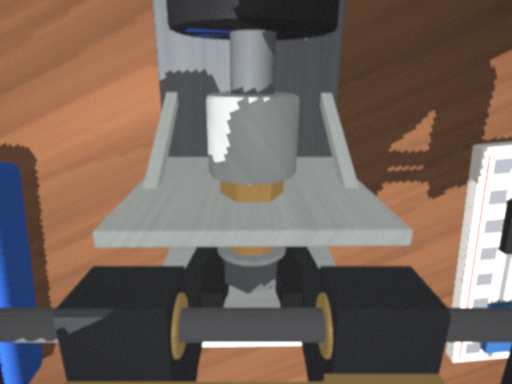

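>>> {"fn": "arm_command", "kwargs": {"plan": [[0,[0,0,0],0],[0,[0,0,0],0],[0,[0,0,0],0],[0,[0,0,0],0],[0,[0,0,0],0],[0,[0,0,0],0],[0,[0,0,0],0],[0,[0,0,0],0]]}}

```text
time_s: 7.0
position: [495.4, 172.0, 57.4]
tool_rot: [[-0.913, 0.407, 0.037], [0.408, 0.913, 0.01], [-0.03, 0.024, -0.999]]
wrist_force: [-0.1, 0.0, -0.0]
finger_gap: 20.8
```

>>> {"fn": "arm_command", "kwargs": {"plan": [[0,[0,0,0],0],[0,[0,0,0],0],[0,[0,0,0],0],[0,[0,0,0],0],[0,[0,0,0],0],[0,[0,0,0],0],[0,[0,0,0],0],[0,[0,0,0],0]]}}

```text
time_s: 7.67
position: [495.4, 172.0, 57.4]
tool_rot: [[-0.913, 0.407, 0.037], [0.408, 0.913, 0.01], [-0.03, 0.024, -0.999]]
wrist_force: [-0.3, -0.4, 0.6]
finger_gap: 21.2
```

>>> {"fn": "arm_command", "kwargs": {"plan": [[0,[0,0,0],0],[0,[0,0,0],0],[0,[0,0,0],0],[0,[0,0,0],0],[0,[0,0,0],0],[0,[0,0,0],0],[0,[0,0,0],0],[0,[0,0,0],0]]}}

```text
time_s: 8.33
position: [495.5, 172.0, 57.4]
tool_rot: [[-0.913, 0.407, 0.037], [0.408, 0.913, 0.01], [-0.03, 0.024, -0.999]]
wrist_force: [0.3, -0.7, 0.5]
finger_gap: 21.2
```

```bash
python3 d.py 493.6 172.2 56;  python3 - <<'E'
from h import *
f=grab_frame("wrist"); 
cv2.imwrite("pics/w4.png",f["img"][...,::-1])
print(sense()["moment"])
E
```

```text
8.3333 [495.5 172.   57.4] shift/30: [ 0.061 -0.019  0.046] turn 0.0024 tilt [ 0.037  0.01  -0.999] F [ 0.3 -0.7  0.5] gap 21.203313040191066
[-0.05923344  0.07981139 -0.01863646]
```

View pics/w4.png

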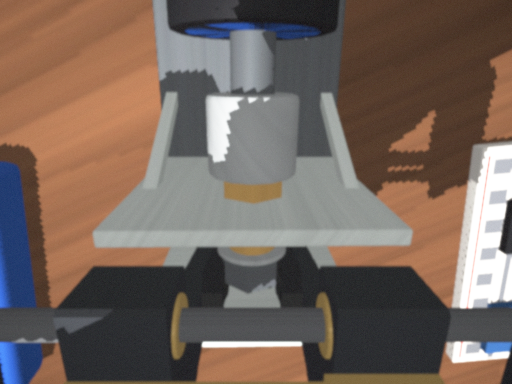

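>>> {"fn": "arm_command", "kwargs": {"plan": [[0,[0,0,0],0],[0,[0,0,0],0],[0,[0,0,0],0],[0,[0,0,0],0],[0,[0,0,0],0],[0,[0,0,0],0],[0,[0,0,0],0],[0,[0,0,0],0]]}}

```text
time_s: 9.05
position: [495.5, 172.0, 57.5]
tool_rot: [[-0.913, 0.407, 0.037], [0.408, 0.913, 0.01], [-0.03, 0.024, -0.999]]
wrist_force: [0.0, -1.0, -0.1]
finger_gap: 21.3
```

>>> {"fn": "arm_command", "kwargs": {"plan": [[0,[0,0,0],0],[0,[0,0,0],0],[0,[0,0,0],0],[0,[0,0,0],0],[0,[0,0,0],0],[0,[0,0,0],0],[0,[0,0,0],0],[0,[0,0,0],0]]}}

```text
time_s: 9.72
position: [495.4, 172.0, 57.4]
tool_rot: [[-0.913, 0.407, 0.037], [0.408, 0.913, 0.01], [-0.03, 0.024, -0.999]]
wrist_force: [-0.5, 0.5, 0.4]
finger_gap: 21.0
```

>>> {"fn": "arm_command", "kwargs": {"plan": [[0,[0,0,0],0],[0,[0,0,0],0],[0,[0,0,0],0],[0,[0,0,0],0],[0,[0,0,0],0],[0,[0,0,0],0],[0,[0,0,0],0],[0,[0,0,0],0]]}}

```text
time_s: 10.38
position: [495.5, 172.0, 57.4]
tool_rot: [[-0.913, 0.407, 0.037], [0.408, 0.913, 0.01], [-0.03, 0.024, -0.999]]
wrist_force: [-0.3, 0.4, 0.3]
finger_gap: 20.8
```

>>> {"fn": "arm_command", "kwargs": {"plan": [[0,[0,0,0],0],[0,[0,0,0],0],[0,[0,0,0],0],[0,[0,0,0],0],[0,[0,0,0],0],[0,[0,0,0],0],[0,[0,0,0],0],[0,[0,0,0],0]]}}

```text
time_s: 11.05
position: [495.4, 172.0, 57.4]
tool_rot: [[-0.913, 0.407, 0.037], [0.408, 0.913, 0.01], [-0.03, 0.024, -0.999]]
wrist_force: [0.3, -0.6, 1.1]
finger_gap: 20.9
```

>>> {"fn": "arm_command", "kwargs": {"plan": [[0,[0,0,0],0],[0,[0,0,0],0],[0,[0,0,0],0],[0,[0,0,0],0],[0,[0,0,0],0],[0,[0,0,0],0],[0,[0,0,0],0],[0,[0,0,0],0]]}}

```text
time_s: 11.72
position: [495.5, 172.0, 57.4]
tool_rot: [[-0.913, 0.407, 0.037], [0.408, 0.913, 0.01], [-0.03, 0.024, -0.999]]
wrist_force: [-0.1, -0.5, 0.5]
finger_gap: 20.8
```

>>> {"fn": "arm_command", "kwargs": {"plan": [[0,[0,0,0],0],[0,[0,0,0],0],[0,[0,0,0],0],[0,[0,0,0],0],[0,[0,0,0],0],[0,[0,0,0],0],[0,[0,0,0],0],[0,[0,0,0],0]]}}

```text
time_s: 12.38
position: [495.5, 172.0, 57.4]
tool_rot: [[-0.913, 0.407, 0.037], [0.408, 0.913, 0.01], [-0.03, 0.024, -0.999]]
wrist_force: [0.0, -0.4, -0.2]
finger_gap: 21.2
```

>>> {"fn": "arm_command", "kwargs": {"plan": [[0,[0,0,0],0],[0,[0,0,0],0],[0,[0,0,0],0],[0,[0,0,0],0],[0,[0,0,0],0],[0,[0,0,0],0],[0,[0,0,0],0],[0,[0,0,0],0]]}}

```text
time_s: 13.05
position: [495.4, 172.0, 57.4]
tool_rot: [[-0.913, 0.407, 0.037], [0.408, 0.913, 0.01], [-0.03, 0.024, -0.999]]
wrist_force: [0.1, -0.8, 0.2]
finger_gap: 21.0
```

>>> {"fn": "arm_command", "kwargs": {"plan": [[0,[0,0,0],0],[0,[0,0,0],0],[0,[0,0,0],0],[0,[0,0,0],0],[0,[0,0,0],0],[0,[0,0,0],0],[0,[0,0,0],0],[0,[0,0,0],0]]}}

```text
time_s: 13.72
position: [495.5, 172.0, 57.4]
tool_rot: [[-0.913, 0.407, 0.037], [0.408, 0.913, 0.01], [-0.03, 0.024, -0.999]]
wrist_force: [-0.5, -0.6, -0.1]
finger_gap: 21.0
```

>>> {"fn": "arm_command", "kwargs": {"plan": [[0,[0,0,0],0],[0,[0,0,0],0],[0,[0,0,0],0],[0,[0,0,0],0],[0,[0,0,0],0],[0,[0,0,0],0],[0,[0,0,0],0],[0,[0,0,0],0]]}}

```text
time_s: 14.38
position: [495.5, 172.0, 57.4]
tool_rot: [[-0.913, 0.407, 0.037], [0.408, 0.913, 0.01], [-0.03, 0.024, -0.999]]
wrist_force: [-0.1, -0.7, 1.0]
finger_gap: 21.1
```

>>> {"fn": "arm_command", "kwargs": {"plan": [[0,[0,0,0],0],[0,[0,0,0],0],[0,[0,0,0],0],[0,[0,0,0],0],[0,[0,0,0],0],[0,[0,0,0],0],[0,[0,0,0],0],[0,[0,0,0],0]]}}

```text
time_s: 15.05
position: [495.5, 172.0, 57.4]
tool_rot: [[-0.913, 0.407, 0.037], [0.408, 0.913, 0.01], [-0.03, 0.024, -0.999]]
wrist_force: [-0.4, -0.7, 0.3]
finger_gap: 21.3
```

>>> {"fn": "arm_command", "kwargs": {"plan": [[0,[0,0,0],0],[0,[0,0,0],0],[0,[0,0,0],0],[0,[0,0,0],0],[0,[0,0,0],0],[0,[0,0,0],0],[0,[0,0,0],0],[0,[0,0,0],0]]}}

```text
time_s: 15.72
position: [495.4, 172.0, 57.4]
tool_rot: [[-0.913, 0.407, 0.037], [0.408, 0.913, 0.01], [-0.03, 0.024, -0.999]]
wrist_force: [-0.8, -0.8, -0.0]
finger_gap: 21.2
```

```bash
python3 d.py 493.6 172.2 56;  python3 - <<'E'
from h import *
f=grab_frame("wrist"); cv2.imwrite("pics/w5.png",f["img"][...,::-1]);np.save("w5.npy",f["img"])
f=grab_frame("top"); np.save("t5.npy",f["img"])
E
```

```text
15.7167 [495.4 172.   57.4] shift/30: [ 0.06  -0.02   0.045] turn 0.0023 tilt [ 0.037  0.01  -0.999] F [-0.8 -0.8 -0. ] gap 21.151537318438596
```

>>> {"fn": "arm_command", "kwargs": {"plan": [[0,[0,0,0],0],[0,[0,0,0],0],[0,[0,0,0],0],[0,[0,0,0],0],[0,[0,0,0],0],[0,[0,0,0],0],[0,[0,0,0],0],[0,[0,0,0],0]]}}

```text
time_s: 16.48
position: [495.4, 172.0, 57.4]
tool_rot: [[-0.913, 0.407, 0.037], [0.408, 0.913, 0.01], [-0.03, 0.024, -0.999]]
wrist_force: [-0.8, -0.6, -0.1]
finger_gap: 21.1
```

>>> {"fn": "arm_command", "kwargs": {"plan": [[0,[0,0,0],0],[0,[0,0,0],0],[0,[0,0,0],0],[0,[0,0,0],0],[0,[0,0,0],0],[0,[0,0,0],0],[0,[0,0,0],0],[0,[0,0,0],0]]}}

```text
time_s: 17.15
position: [495.4, 172.0, 57.4]
tool_rot: [[-0.913, 0.407, 0.037], [0.408, 0.913, 0.01], [-0.03, 0.024, -0.999]]
wrist_force: [0.1, -0.1, 0.7]
finger_gap: 21.1
```

```bash
python3 d.py 493.6 172.2 56;  python3 - <<'E'
from h import *
s=sense()
f=grab_frame("wrist"); cv2.imwrite("pics/w6.png",f["img"][...,::-1])
w3=cv2.imread("pics/w3.png")[...,::-1];w4=cv2.imread("pics/w4.png")[...,::-1]
w5=np.load("w5.npy"); A=lambda a,b:np.abs(a.astype(int)-b)[180:205,200:300].mean()
print("nut region diff 3-4,4-5,5-6",A(w3,w4),A(w4,w5),A(w5,f["img"]),s["moment"])
cv2.imwrite("pics/cmp.png",np.vstack([cv2.resize(i[20:270,180:330],None,fx=2,fy=2) for i in (f["img"],)])[...,::-1])
f=grab_frame("top")
for t in ["multimeter","breadboard","vial"]: print(t,[(np.round(q["xyz"]),round(q["p"],2)) for q in search_frame(f,t)[:1]])
E
```

```text
17.15 [495.4 172.   57.4] shift/30: [ 0.06  -0.019  0.044] turn 0.0023 tilt [ 0.037  0.01  -0.999] F [ 0.1 -0.1  0.7] gap 21.072555342152
nut region diff 3-4,4-5,5-6 4.9017333333333335 4.8890666666666664 1.7537333333333334 [0.02315081 0.06306517 0.00023456]
multimeter [(array([458., -15.,  33.]), 0.96)]
breadboard [(array([604., 314.,  13.]), 0.86)]
vial [(array([613., 176.,  64.]), 0.53)]
```

View pics/w6.png

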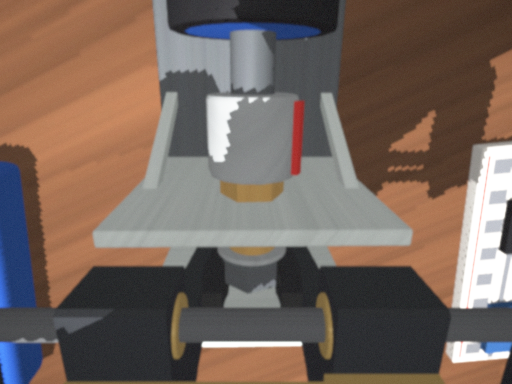

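>>> {"fn": "arm_command", "kwargs": {"plan": [[0,[0,0,0],0],[0,[0,0,0],0],[0,[0,0,0],0],[0,[0,0,0],0],[0,[0,0,0],0],[0,[0,0,0],0],[0,[0,0,0],0],[0,[0,0,0],0]]}}

```text
time_s: 18.07
position: [495.4, 172.0, 57.4]
tool_rot: [[-0.913, 0.407, 0.037], [0.408, 0.913, 0.01], [-0.03, 0.024, -0.999]]
wrist_force: [-0.1, -0.5, 0.5]
finger_gap: 21.0
```

>>> {"fn": "arm_command", "kwargs": {"plan": [[0,[0,0,0],0],[0,[0,0,0],0],[0,[0,0,0],0],[0,[0,0,0],0],[0,[0,0,0],0],[0,[0,0,0],0],[0,[0,0,0],0],[0,[0,0,0],0]]}}

```text
time_s: 18.73
position: [495.4, 172.0, 57.4]
tool_rot: [[-0.913, 0.407, 0.037], [0.408, 0.913, 0.01], [-0.03, 0.024, -0.999]]
wrist_force: [-0.8, -0.9, 1.0]
finger_gap: 21.2
```

```bash
python3 - <<'E'
from h import *
f=grab_frame("wrist"); cv2.imwrite("pics/w7.png",f["img"][...,::-1])
ims=[cv2.imread(f"pics/w{i}.png")[80:210,195:310] for i in (4,5,6,7)]
cv2.imwrite("pics/cmp.png",cv2.resize(np.hstack(ims),None,fx=1.7,fy=1.7))
for im in ims:
    m=(im[...,2]>150)&(im[...,1]<80); print(m.sum(), np.argwhere(m).mean(0) if m.any() else None)
print(np.abs(ims[2].astype(int)-ims[3]).mean(), sense()["time_s"],sense()["finger_gap"])
E
```

```text
0 None
568 [ 57.59330986 101.35211268]
571 [ 57.86865149 101.30823117]
569 [ 57.59050967 101.29349736]
1.6961649944258639 18.7833 21.327077343633828
```

View pics/cmp.png

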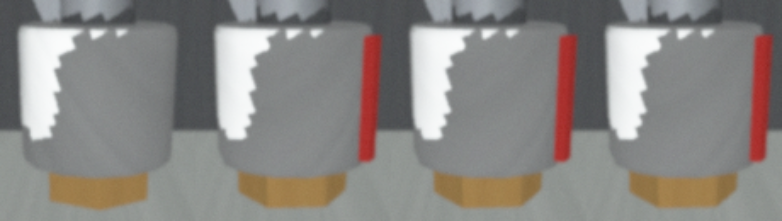

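The red stripe sits at the same pixel in all three shots over 3 s (about x 297, y 137 in the full picture), so the runner has stalled with the head gripped.

```bash
python3 -c "
from station import *
print(sign_off())"
```

```text
the job is handed in; nothing more can be done
None
```

I gripped the bolt head from above in the gap at 50 N and held it until the runner stalled, then handed the job in at about 18.8 s with the grip still on. No verdict came back.

- **Location:** The bracket, flange and head depth points from the top and wrist cameras agreed to about 1 mm. The fixture is yawed about −24°, with the head at roughly (490, 174, 75) mm. I gripped about 5 mm to the flange side of its centre so the pads cleared the washer.
- **Stall and grip:** The red spindle stripe stayed at the same pixel in three wrist pictures over 3 s, after turning earlier. The jaw opening held at about 21 mm against 22 mm nominal, wrist forces stayed under 2 N, and the pose did not drift.
- **Bystanders:** At the last check, about 1.6 s before hand-in, the vial was where it started. The multimeter and breadboard readings differed from the first by 4–6 mm, about the detector's error and well under 20 mm. I planned nothing near them.
- **Not as expected:** The tool tilted about 2° while descending. The commands cannot correct tilt, so I left it and allowed for it in the final position.
- **Not measured:** The thread value and the contact force cannot be read directly. I infer both from the stall, the steady jaw opening and about 12 s of holding.

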